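# Register a chip box and hold the sprung reader arm over it

## Task

Slide the chip box that lies on the fixture plate, without lifting it off the plate, until it sits square against both steel stop rails. Then swing the sprung reader arm forward by its upright knob, against its spring, until it is fully wound against its stop with the head over the box, and finish with the gripper's fingers still holding it there: it springs back when let go. Leave the things standing on the bench around the fixture where they are.

Things in the scene. Friction and masses are not known exactly. Their poses are not given: they have to be found in the camera images.
- fixture: Fixed aluminium plate on the bench, 10 mm thick; origin on its underside, z up. It spans x -110..+105 and y -100..+115 mm in its own frame; +x points roughly away from the robot, +y to its left. Two steel rails, rising 14 mm above the plate, form a corner at its far right; two steel pins, 12 mm wide, end 46 mm above the bench at (74, 40) and (9, 100) mm and stop the reader arm.
- nest (a point): Where the centre of the chip box is when it sits flat and square against both rails: (60, -50) mm in the fixture's frame, 19 mm above the bench, axes as the fixture's. The far rail's inner face is 25 mm to +x of it (running along y from -37 to +38 mm), the side rail's inner face 25 mm to -y (along x from -80 to +20 mm).
- box_center (a point): Centre of the chip box: closed square box, black below and clear above, 50 x 50 mm, 18 mm tall, about 60 g, loose on the fixture plate (centre 19 mm above the bench while it lies flat). Its x and y axes are square to its sides; any of its sides may face the rails.
- pivot (a point): On the reader arm's upright pivot axis, 40 mm above the bench, at (60, 90) mm in the fixture's frame. The pivot tower is 38 mm wide at its foot and its top is 54 mm above the bench; a coil spring is round it. Left of the fixture, between it and the robot's start, stands a fixed microscope with a stage and a post, up to about 0.4 m tall, at x 0.28..0.60, y -0.12..0.17 m: go round its near side or over it.
- knob (a point): Middle of the upright black knob at the end of the reader arm, 66 mm above the bench, 140 mm from the pivot axis: a round post 14 mm thick (18 mm at its foot), from 48 to 80 mm above the bench, fixed to the arm. Under it is the grey reader head, 36 mm wide, underside 36 mm above the bench: it clears the box. The arm is a flat bar 16 mm wide, from 40 to 48 mm above the bench.
- reader_arm (a joint): Angle of the reader arm about its pivot (rad): 0 parked (knob at about (-80, 80) mm in the fixture's frame), growing counter-clockwise seen from above to the hard stop at 1.5 (arm pointing to the fixture's -y, knob straight above the nest). A spring pulls it back to 0: the knob takes about 2 N at 0 and 6 N at 1.5, and swings back when let go.
- vial: Bystander: glass vial with a cap, 23 mm wide, 52 mm tall, standing on the bench; origin at the centre of its underside.
- bottle: Bystander: white dropper bottle, 36 mm wide, 94 mm tall, standing on the bench; origin at the centre of its underside.
- small_box: Bystander: smaller closed chip box, 44 x 44 x 14 mm, lying on the bench beside the fixture; origin at the centre of its underside.
- tape: Bystander: roll of film tape, 62 mm wide, 20 mm tall, lying on the bench; origin at the centre of its underside.

How it is judged:
By the outcome, as a careful person would: the job done as asked, in the order asked, and still so for the second after the job is handed in, while the arm keeps its last pose, push and grip.
It also fails if it takes over 72 s, if anything falls off the work surface, if the arm or the gripper's body presses on something with over 40 N, if the wrist force passes 120 N, or if a joint passes its speed limit or range.

## Robot

A 7-joint arm with a two-finger parallel gripper is mounted at the origin on a cart in front of the work surface, level with it; the furniture and walls round the work are solid. World frame = base frame: x ahead of the robot, y to its left, z up, the work surface at z = 0. Lengths are in m, angles in rad, forces in N, time in s.
With the tool pointing down it reaches from about 0.4 to 0.875 m from the base axis. Payload 19.3 kg.
Tool frame: the origin (TCP) lies between the finger pads; the fingertips stand bot.tcp_to_tips ahead of it and the grasp point (between the pads) is the TCP (bot.tcp_to_tips is the distance from the TCP to the fingertips, in m); z points along the fingers, y is the line along which they close (so a half turn about z gives the same grasp; the last joint's range is limited). The gripper opens to 85 mm and grips with 20 to 120 N. Pads are 22 mm wide; open, the fingers measure 114 mm over their backs; the gripper's body (76 mm by 85 mm) begins 54 mm behind the grasp point. The pads swing forward as they close: fully open they stand 13 mm farther back than shut.
Start: joints at [1.187, 0.521, -0.036, 1.599, 0.021, 1.021, -0.113], TCP at [0.193, -0.594, 0.25] pointing down, gripper open.
Joint ranges: [-2.91, 2.91], [-0.3, 2.13], [-1.5, 1.42], [0.17, 2.43], [-1.26, 4.41], [0.16, 1.93], [-2.52, 2.52]. Speed limits (rad/s): [1.89, 1.89, 2.39, 2.39, 3.01, 3.01, 3.01].

## Interface

Orientations are given as [roll, pitch, yaw] about the fixed x, y, z axes, in that order (R = Rz(yaw) Ry(pitch) Rx(roll)).
In Python, from workcell import telemetry, grab_frame, bot gives the robot as it stands. The module is installed in compiled form; this text tells all that it offers.
- The arm moves only by the shell command python3 -m crank 'ROWS' [FORCE]. ROWS is text: rows parted by semicolons, each of 7 numbers parted by spaces: the finger opening in m, from 0 to 0.0854, then the shift along the tool's x, y, z in m, then the turn, a rotation vector about the tool's x, y, z in degrees. A call has exactly 8 rows; each row shifts and turns the commanded pose from where the row before left it, along the tool's axes as they then stand; what a row does not reach is not made up. A row lasts 1/12 s, in which the tool goes at most 41.7 mm and 7.16 degrees, less where a joint would pass 70% of its speed; a pose out of reach is approached as far as the arm can. A call with a gripper value outside its range is refused whole. The fingers move at their own pace and stop on an object; FORCE is the grip in N (left out, the last holds). Time passes only in rows, so rows that do not move let the fingers close, or fill a call up. It gives the time, the measured TCP pose, the force, the opening and the grip force at its end, in the units of the state.
- telemetry.observe(): the state, without advancing time (a new reading comes with each control period).
- grab_frame(name): name is "side" or "top" or "wrist"; returns a dict with "pixels" (480x640x3 uint8, red, green, blue), "depth" (480x640 float32, m along the optical axis (not along the pixel's ray), 0 where there is no reading), "vertical_fov" (degrees; the focal length in pixels is half the picture's height over the tangent of half this angle, whatever the lens; pixels are square), "cx", "cy" (the principal point, pixels), "distortion" ([k1, k2, p1, p2, k3] as OpenCV has them; the pictures are not rectified), "R" (3x3) and "t" (3): a world point X has camera coordinates R X + t; the wrist camera has in their place "hand_eye" (4x4, takes a point from camera to tool coordinates, whose origin is the TCP and whose axes are the flange's). Camera axes: x right, y down, z forward; pixel columns grow to the right and rows downward; lengths in m; the calibration is good to about 2 mm. A picture is of the moment at which its call begins: read the wrist's pose just before it.
- bot.job_done(): hands the job in; it is judged then, once.
The state is a dict: "clock": time; "qpos": joint angles; "qd": joint speeds; "joint_efforts": joint torques, N m; "position": TCP position; "tool_rot": TCP orientation; "force": force on the tool from outside, world axes, zero at the start; "moment": the same for the moment, N m; "grip_width": finger opening in m; "finger_force": force on a finger pad.
Only numpy, scipy, OpenCV 4.12 (cv2) and the standard library are available. Lean on these libraries where they do the work, as an engineer would, in place of code of your own. Each camera call takes 0.05 s, during which the arm holds its last target. There are 200 camera calls.

## Working session

There is one attempt and no reset: what is moved stays moved. The work goes in short steps, Python scripts to look and compute and a shell command to move; the robot and the scene stay as the last step left them, time stands still between calls to the robot, and variables do not carry over. Pictures are saved under pics/ and viewed, at most 10 in all, crops included, and the job is handed in when it is done.

```bash
mkdir -p pics; cat > h.py <<'E'
import numpy as np, cv2
from workcell import telemetry, grab_frame, bot
from scipy.spatial.transform import Rotation as Ro
def cam(n):
    s=telemetry.observe(); f=grab_frame(n)
    F=240/np.tan(np.radians(f["vertical_fov"])/2)
    f["K"]=np.array([[F,0,f["cx"]],[0,F,f["cy"]],[0,0,1.]])
    if "R" not in f:
        T=np.eye(4); T[:3,:3]=Ro.from_euler("xyz",s["tool_rot"]).as_matrix(); T[:3,3]=s["position"]
        W=T@np.array(f["hand_eye"]); f["R"]=W[:3,:3].T; f["t"]=-W[:3,:3].T@W[:3,3]
    f["R"]=np.array(f["R"]); f["t"]=np.array(f["t"]).ravel()
    return f
def ray(f,px,z):
    "pixels -> world at height z"
    u=cv2.undistortPoints(np.array(px,float).reshape(-1,1,2),f["K"],np.array(f["distortion"],float)).reshape(-1,2)
    d=np.c_[u,np.ones(len(u))]@f["R"]; c=-f["R"].T@f["t"]
    return c+d*((np.asarray(z)-c[2])/d[:,2])[:,None]
def proj(f,P):
    return cv2.projectPoints(np.array(P,float).reshape(-1,1,3),cv2.Rodrigues(f["R"])[0],f["t"],f["K"],np.array(f["distortion"],float))[0].reshape(-1,2)
def save(f,n): cv2.imwrite("pics/"+n,f["pixels"][:,:,::-1])
E
python3 - <<'E'
from h import *
import pickle
s=telemetry.observe(); print(s, bot.tcp_to_tips)
for n in ("top","side"):
    f=cam(n); save(f,n+"0.png"); pickle.dump(f,open(n+"0.pkl","wb")); print(n,-f["R"].T@f["t"],f["R"][2])
E
```

```text
{'clock': 0.0, 'qpos': array([ 1.18679133,  0.52202434, -0.0363065 ,  1.59998857,  0.02116906,
        1.02108457, -0.11281047]), 'qd': array([-9.03208976e-04, -9.01250564e-05, -7.48935584e-04,  7.05174911e-04,
        8.12474251e-04, -1.75757132e-04, -8.53865990e-04]), 'joint_efforts': array([ 5.66900526e-04, -9.27112055e+01,  1.98031873e+00, -3.69948292e+01,
        1.80010172e-02,  8.08879850e-03, -7.27949259e-05]), 'position': array([ 0.19279432, -0.59420012,  0.24972647]), 'tool_rot': array([-3.14047336e+00,  6.32344092e-05,  3.13749931e-01]), 'force': array([-0.31865078,  0.57887841, -0.36326338]), 'moment': array([ 0.03024964, -0.00703342,  0.0394509 ]), 'finger_force': 0.0, 'grip_width': 0.08530317517149193} 0.019
top [ 0.26056024 -0.37959772  1.03500376] [ 0.214166   -0.00236607 -0.97679441]
side [ 0.0827656  -1.03248154  0.43868953] [ 0.44676249  0.77671781 -0.44397378]
```

View pics/top0.png

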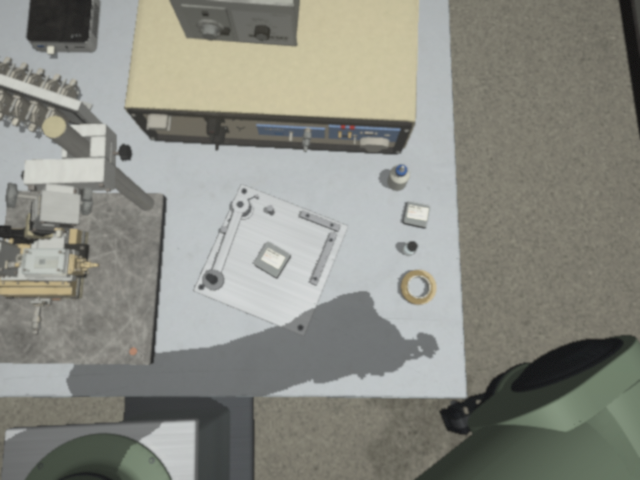

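View pics/side0.png

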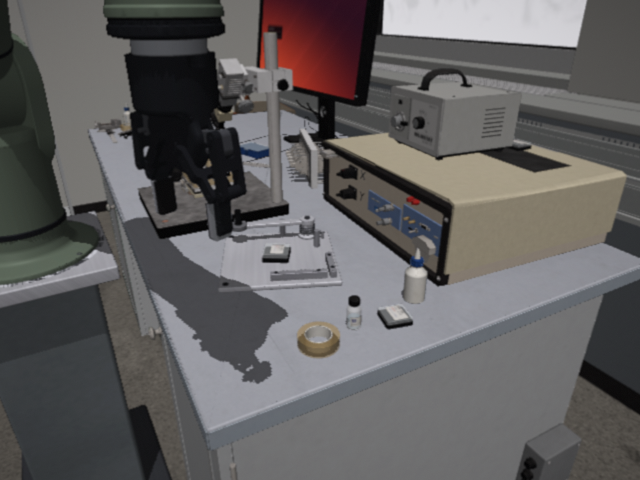

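The top view shows the fixture with corners at about (245,185), (347,225), (304,332) and (194,290). The box is at (271,259), the knob at (212,280) and the pivot at (241,204). The bystanders are to the right, at x 390–435 px.

```bash
python3 - <<'E'
import pickle,cv2
f=pickle.load(open("top0.pkl","rb"))
c=f["pixels"][175:340,185:360,::-1]; cv2.imwrite("pics/c1.png",cv2.resize(c,None,fx=3.6,fy=3.6,interpolation=cv2.INTER_CUBIC))
E
```

```text
(no output)
```

View pics/c1.png

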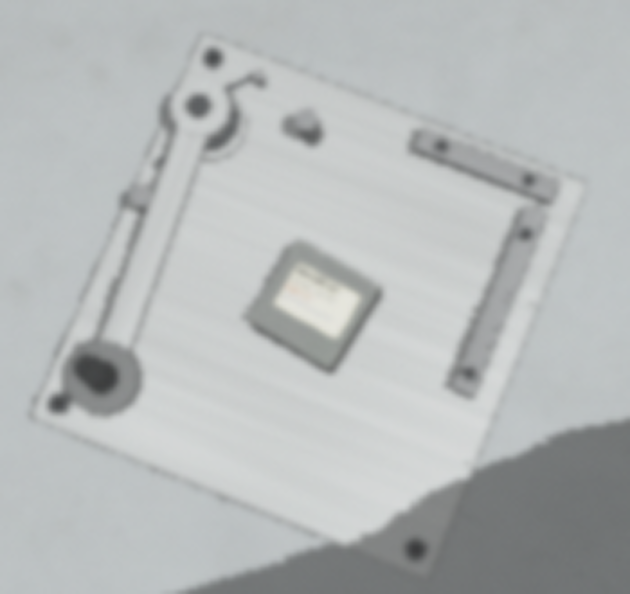

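The crop shows the plate corners at FL (203,33), FR (585,180), NR (430,575) and NL (32,415). The box corners are at (298,240), (381,293), (333,371) and (249,316), the knob top at about (96,373), and the pivot top at (198,104).

```bash
cat > fit.py <<'E'
import numpy as np
def fit2(A,B):
    "B = R A + t"
    A=np.array(A);B=np.array(B)[:,:2];a=A-A.mean(0);b=B-B.mean(0)
    th=np.arctan2((a[:,0]*b[:,1]-a[:,1]*b[:,0]).sum(),(a*b).sum())
    R=np.array([[np.cos(th),-np.sin(th)],[np.sin(th),np.cos(th)]]); t=B.mean(0)-R@A.mean(0)
    return th,R,t,np.linalg.norm(A@R.T+t-B,axis=1)
E
python3 - <<'E'
from h import *; from fit import *; import pickle
f=pickle.load(open("top0.pkl","rb"))
g=lambda p:np.array(p,float)/3.6+[185,175]-0.36
w=ray(f,g([[203,33],[585,180],[430,575],[32,415]]),.01)
th,R,t,e=fit2([[.105,.115],[.105,-.1],[-.11,-.1],[-.11,.115]],w)
print("fix",np.degrees(th),t,e)
b=ray(f,g([[298,240],[381,293],[333,371],[249,316]]),.028)[:,:2]
h=.025
tb,Rb,cb,eb=fit2([[h,h],[h,-h],[-h,-h],[-h,h]],b)
print("box",np.degrees(tb),cb,eb,"in fixture",R.T@(cb-t))
k=ray(f,g([[94,372],[198,104]]),[.08,.054])[:,:2]; print("knob,pivot",k,(k-t)@R)
print("nest",R@[.06,-.05]+t)
print("bystanders",ray(f,[[400,170],[417,214],[411,247],[417,287]],[.09,.014,.052,.02]))
E
```

```text
fix -23.641570546621583 [ 0.4241133  -0.30438845] [0.00292251 0.00269869 0.00262665 0.00221848]
box -34.1061885523998 [ 0.41752369 -0.29909721] [0.00240962 0.00300975 0.00226223 0.0031076 ] in fixture [-0.00815842  0.00220463]
knob,pivot [[ 0.38173186 -0.20044638]
 [ 0.51473492 -0.24560051]] [[-0.08050666  0.07822288]
 [ 0.05944116  0.0901945 ]]
nest [ 0.45902693 -0.37425287]
bystanders [[ 0.55482574 -0.52613623  0.09      ]
 [ 0.49372959 -0.56338018  0.014     ]
 [ 0.42679766 -0.54196476  0.052     ]
 [ 0.36052525 -0.55273621  0.02      ]]
```

```bash
R='0.0854 0.019 -0.0132 0 0 0 0'
python3 -m crank '0.0854 0.019 -0.0132 0 0 0 0;0.0854 0.019 -0.0132 0 0 0 0;0.0854 0.019 -0.0132 0 0 0 0;0.0854 0.019 -0.0132 0 0 0 0;0.0854 0.019 -0.0132 0 0 0 0;0.0854 0.019 -0.0132 0 0 0 0;0.0854 0.019 -0.0132 0 0 0 0;0.0854 0.019 -0.0132 0 0 0 0'
python3 -m crank '0.0854 0.019 -0.0132 0 0 0 0;0.0854 0.019 -0.0132 0 0 0 0;0.0854 0.019 -0.0132 0 0 0 0;0.0854 0.019 -0.0132 0 0 0 0;0.0854 0.019 -0.0132 0 0 0 0;0.0854 0.019 -0.0132 0 0 0 0;0.0854 0.019 -0.0132 0 0 0 0;0.0854 0.019 -0.0132 0 0 0 0'
python3 -m crank '0.0854 0 0 0 0 0 6.5;0.0854 0 0 0 0 0 6.5;0.0854 0 0 0 0 0 6.5;0.0854 0 0 0 0 0 6.5;0.0854 0 0 0 0 0 6.5;0.0854 0 0 0 0 0 6.5;0.0854 0 0 0 0 0 6.5;0.0854 0 0 0 0 0 6.5'
python3 - <<'E'
from h import *; import pickle
s=telemetry.observe(); print(s["qpos"],s["position"],s["tool_rot"],s["force"])
f=cam("wrist"); save(f,"w1.png"); pickle.dump(f,open("w1.pkl","wb"))
E
```

```text
clock: 0.77
position: [0.3053, -0.446, 0.2501]
tool_rot: [-3.141, 0.0, 0.314]
force: [0.4, 0.1, 0.5]
grip_width: 0.0852
finger_force: 0.0
clock: 1.43
position: [0.4173, -0.2987, 0.2501]
tool_rot: [-3.141, 0.0, 0.314]
force: [0.7, 0.0, -0.6]
grip_width: 0.0855
finger_force: 0.0
clock: 2.1
position: [0.4168, -0.2997, 0.2501]
tool_rot: [3.142, 0.0, -0.599]
force: [-0.8, -0.1, 0.3]
grip_width: 0.0854
finger_force: 0.0
[ 0.4699687   0.34529867  0.04852746  1.89341607 -0.020914    0.90381779
 -1.64157063] [ 0.41676712 -0.29967684  0.25009745] [ 3.14156607e+00  4.57892833e-04 -5.99356619e-01] [-0.81165734 -0.09920316  0.27321159]
```

View pics/w1.png

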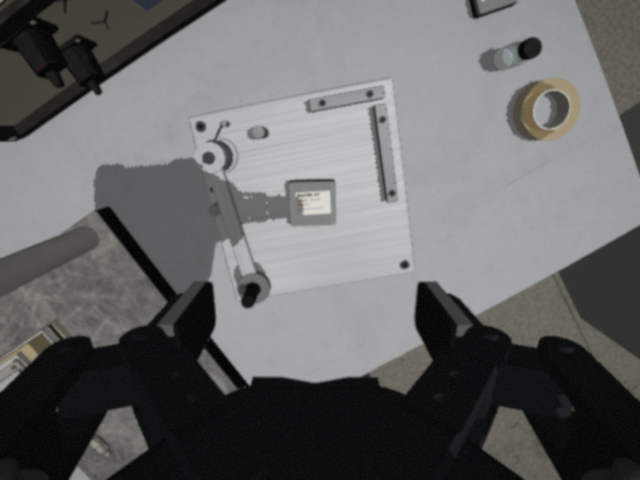

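The wrist view shows plate corners FL (191,119), FR (393,79) and NR (413,270), and the box around (312,203). I'll enlarge it for precision.

```bash
python3 - <<'E'
import pickle,cv2
f=pickle.load(open("w1.pkl","rb"))
c=f["pixels"][70:310,180:430,::-1]; cv2.imwrite("pics/c2.png",cv2.resize(c,None,fx=2.5,fy=2.5,interpolation=cv2.INTER_CUBIC))
E
```

```text
(no output)
```

View pics/c2.png

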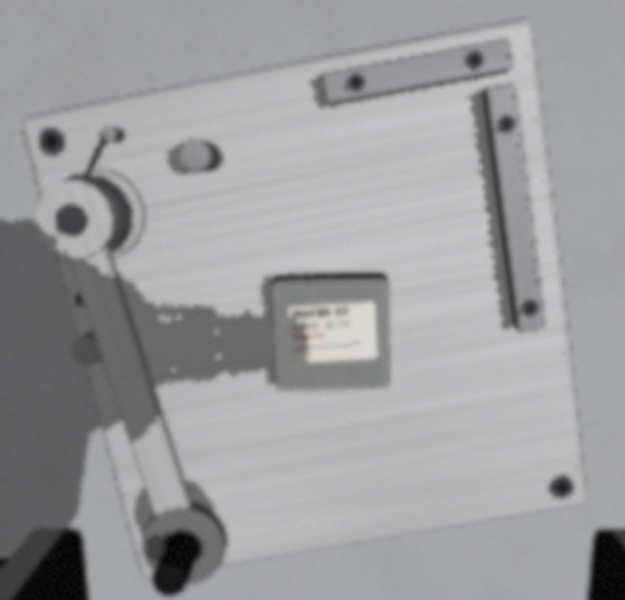

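```bash
python3 - <<'E'
from h import *; from fit import *; import pickle
f=pickle.load(open("w1.pkl","rb"))
g=lambda p:np.array(p,float)/2.5+[180,70]-0.3
px=g([[25,119],[530,18],[583,498],[323,105],[513,71],[488,90],[517,330]])
w=ray(f,px,[.01]*3+[.024]*4)
F=[[.105,.115],[.105,-.1],[-.11,-.1],[.085,-.012],[.085,-.087],[.08,-.075],[-.02,-.075]]
th,R,t,e=fit2(F,w)
print("fix",np.degrees(th),t,e)
print("resid in fixture",((w[:,:2]-t)@R-np.array(F)).round(4).tolist())
b=ray(f,g([[272,280],[389,280],[390,386],[272,386]]),.028)[:,:2]
h=.025
tb,Rb,cb,eb=fit2([[h,h],[h,-h],[-h,-h],[-h,h]],b)
print("box",np.degrees(tb),cb,eb,"in fixture",R.T@(cb-t))
k=ray(f,g([[170,580],[71,219]]),[.08,.054])[:,:2]; print("knob,pivot",k,(k-t)@R)
print("nest",R@[.06,-.05]+t)
E
```

```text
fix -24.002578990553925 [ 0.42451219 -0.30290976] [0.00383827 0.00133728 0.00466175 0.00110165 0.00104601 0.00164429
 0.00133806]
resid in fixture [[-0.0018, -0.0034], [-0.001, 0.0009], [0.0042, 0.002], [-0.0004, 0.001], [-0.001, 0.0004], [-0.0013, -0.001], [0.0013, 0.0001]]
box -34.26350054840134 [ 0.420488   -0.29837934] [0.00272828 0.00280778 0.00254898 0.002605  ] in fixture [-0.00551908  0.00250171]
knob,pivot [[ 0.38399024 -0.19867485]
 [ 0.51533067 -0.24582228]] [[-0.07941835  0.07873799]
 [ 0.05974323  0.0890939 ]]
nest [ 0.45898493 -0.37299279]
```

```bash
python3 -m crank '0.07 0.002 0 0.02 0 0 0;0.07 0 0 0.02 0 0 0;0.07 0 0 0.02 0 0 0;0.07 0 0 0.02 0 0 0;0.07 0 0 0.02 0 0 0;0.07 0 0 0.02 0 0 0;0.07 0 0 0.02 0 0 0;0.07 0 0 0.02 0 0 0'
python3 -m crank '0.07 0 0 0.0075 0 0 0;0.07 0 0 0.0075 0 0 0;0.07 0 0 0.0075 0 0 0;0.07 0 0 0.0075 0 0 0;0.07 0 0 0.0075 0 0 0;0.07 0 0 0.0075 0 0 0;0.07 0 0 0.007 0 0 0;0.07 0 0 0 0 0 0'
python3 -m crank '0.045 0 0 0 0 0 0;0.045 0 0 0 0 0 0;0.045 0 0 0 0 0 0;0.045 0 0 0 0 0 0;0.045 0 0 0 0 0 0;0.045 0 0 0 0 0 0;0.045 0 0 0 0 0 0;0.045 0 0 0 0 0 0' 20
```

```text
clock: 2.82
position: [0.4184, -0.3007, 0.0892]
tool_rot: [-3.141, 0.0, -0.591]
force: [0.6, -0.2, 0.4]
grip_width: 0.0703
finger_force: 0.0
clock: 3.48
position: [0.4181, -0.3006, 0.0371]
tool_rot: [3.142, 0.001, -0.594]
force: [-0.8, 1.1, -0.6]
grip_width: 0.0699
finger_force: 0.0
clock: 4.15
position: [0.4187, -0.301, 0.0386]
tool_rot: [-3.142, -0.001, -0.594]
force: [-1.1, -0.4, 6.8]
grip_width: 0.0491
finger_force: 21.5
```

```bash
python3 -m crank '0.045 0 0 0 0 0 -1.27;0.045 0 0 0 0 0 -1.27;0.045 0 0 0 0 0 -1.27;0.045 0 0 0 0 0 -1.27;0.045 0 0 0 0 0 -1.27;0.045 0 0 0 0 0 -1.27;0.045 0 0 0 0 0 -1.27;0.045 0 0 0 0 0 -1.27'
python3 -m crank '0.045 0.0072 0.0034 0 0 0 0;0.045 0.0072 0.0034 0 0 0 0;0.045 0.0072 0.0034 0 0 0 0;0.045 0.0072 0.0034 0 0 0 0;0.045 0.0072 0.0034 0 0 0 0;0.045 0.0072 0.0034 0 0 0 0;0.045 0.0072 0.0034 0 0 0 0;0.045 0.0072 0.0034 0 0 0 0'
python3 -m crank '0.045 0.001 0 0 0 0 0;0.045 0.001 0 0 0 0 0;0.045 0.001 0 0 0 0 0;0.045 0.001 0 0 0 0 0;0.045 0 0 0 0 0 0;0.045 0 0 0 0 0 0;0.045 0 0 0 0 0 0;0.045 0 0 0 0 0 0'
python3 - <<'E'
from h import *; import pickle
s=telemetry.observe(); print(s["qpos"],s["position"],s["tool_rot"],s["force"])
f=cam("wrist"); pickle.dump(f,open("w2.pkl","wb"))
cv2.imwrite("pics/w2.png",f["pixels"][100:420,100:540,::-1])
E
```

```text
clock: 4.82
position: [0.4189, -0.3011, 0.0386]
tool_rot: [3.142, -0.001, -0.416]
force: [0.5, 0.0, 6.1]
grip_width: 0.0489
finger_force: 21.4
clock: 5.48
position: [0.4596, -0.3484, 0.0386]
tool_rot: [-3.141, 0.002, -0.416]
force: [-6.8, 8.1, 14.6]
grip_width: 0.049
finger_force: 22.3
clock: 6.15
position: [0.4626, -0.3505, 0.0385]
tool_rot: [3.141, 0.002, -0.417]
force: [-9.0, 3.0, 13.5]
grip_width: 0.0493
finger_force: 22.2
[ 0.56484584  0.74943302 -0.0268831   1.84868716  0.03621687  0.54617985
 -1.47358796] [ 0.46262561 -0.35050954  0.03854856] [ 3.14138573e+00  2.28080863e-03 -4.16962060e-01] [-9.01238541  2.99070675 13.51913179]
```

View pics/w2.png

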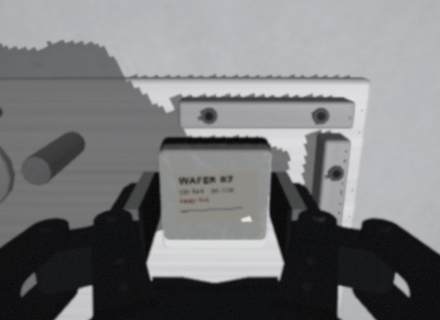

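The box is gripped square, with its far edge at about (215,140) just short of the far rail's inner edge at (265,128). I'll push on until it touches.

```bash
python3 -m crank '0.045 0.001 0 0 0 0 0;0.045 0.001 0 0 0 0 0;0.045 0.001 0 0 0 0 0;0.045 0.001 0 0 0 0 0;0.045 0 0 0 0 0 0;0.045 0 0 0 0 0 0;0.045 0 0 0 0 0 0;0.045 0 0 0 0 0 0'
python3 -m crank '0.045 0.001 0 0 0 0 0;0.045 0.001 0 0 0 0 0;0.045 0.001 0 0 0 0 0;0.045 0 0 0 0 0 0;0.045 0 0 0 0 0 0;0.045 0 0 0 0 0 0;0.045 0 0 0 0 0 0;0.045 0 0 0 0 0 0'
```

```text
clock: 6.87
position: [0.4664, -0.3521, 0.0386]
tool_rot: [3.141, 0.002, -0.417]
force: [-7.9, 3.6, 13.5]
grip_width: 0.0491
finger_force: 22.2
clock: 7.53
position: [0.4692, -0.3534, 0.0386]
tool_rot: [3.141, 0.002, -0.417]
force: [-8.8, 3.0, 14.2]
grip_width: 0.0493
finger_force: 22.2
```

```bash
python3 -m crank '0.045 0.001 0 0 0 0 0;0.045 0.001 0 0 0 0 0;0.045 0.001 0 0 0 0 0;0.045 0 0 0 0 0 0;0.045 0 0 0 0 0 0;0.045 0 0 0 0 0 0;0.045 0 0 0 0 0 0;0.045 0 0 0 0 0 0'
python3 - <<'E'
from h import *; import pickle
f=cam("wrist"); pickle.dump(f,open("w3.pkl","wb"))
cv2.imwrite("pics/w3.png",cv2.resize(f["pixels"][180:350,230:480,::-1],None,fx=2.5,fy=2.5))
E
```

```text
clock: 8.2
position: [0.4704, -0.3539, 0.0381]
tool_rot: [-3.142, 0.005, -0.417]
force: [-14.7, 7.4, 15.3]
grip_width: 0.0493
finger_force: 23.2
```

View pics/w3.png

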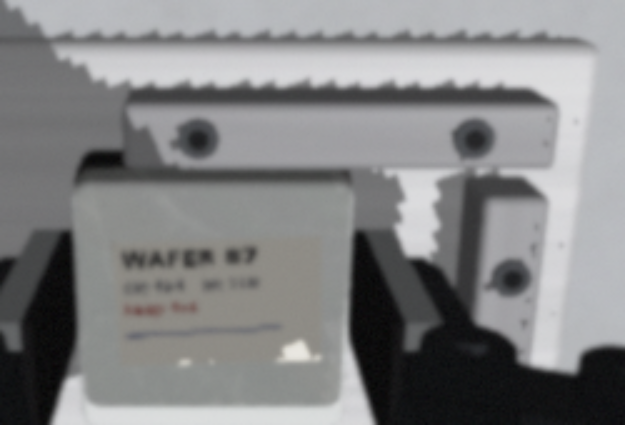

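The force rose to 16 N and motion stopped: the box's far edge, (78,183)–(350,180), is parallel to and against the far rail. Next I release, rise, turn by -90° and push it toward -y.

```bash
python3 -m crank '0.058 0 0 0 0 0 0;0.058 0 0 0 0 0 0;0.058 0 0 0 0 0 0;0.058 0 0 0 0 0 0;0.058 0 0 -0.01 0 0 0;0.058 0 0 -0.02 0 0 0;0.058 0 0 -0.02 0 0 0;0.058 0 0 -0.02 0 0 0'
python3 -m crank '0.02 0 0 0 0 0 -7;0.02 0 0 0 0 0 -7;0.02 0 0 0 0 0 -7;0.02 0 0 0 0 0 -7;0.02 0 0 0 0 0 -7;0.02 0 0 0 0 0 -7;0.02 0 0 0 0 0 -7;0.02 0 0 0 0 0 -7'
python3 -m crank '0.02 0 0 0 0 0 -7;0.02 0 0 0 0 0 -7;0.02 0 0 0 0 0 -7;0.02 0 0 0 0 0 -7;0.02 0 0 0 0 0 -6;0.02 0.02 -0.006 0 0 0 0;0.02 0.021 0 0 0 0 0;0.02 0 0 0 0 0 0'
python3 - <<'E'
from h import *
s=telemetry.observe(); print(s["qpos"][6],np.degrees(s["tool_rot"]))
R=Ro.from_euler("z",-23.9,degrees=True).as_matrix()[:2,:2]
print("fixture xy",R.T@(s["position"][:2]-[.4243,-.3035]),s["position"])
E
```

```text
clock: 8.92
position: [0.473, -0.3547, 0.1097]
tool_rot: [-3.142, -0.0, -0.416]
force: [-0.7, -0.6, 0.2]
grip_width: 0.0579
finger_force: 0.0
clock: 9.58
position: [0.4731, -0.355, 0.1091]
tool_rot: [3.141, 0.0, 0.567]
force: [-0.2, -0.6, 0.3]
grip_width: 0.02
finger_force: 0.0
clock: 10.25
position: [0.4858, -0.3113, 0.1092]
tool_rot: [3.141, -0.001, 1.158]
force: [0.6, 0.1, -0.5]
grip_width: 0.0198
finger_force: 0.0
-0.2951125527999949 [ 1.79952690e+02 -8.20382774e-02  6.63340357e+01]
fixture xy [0.05940664 0.01774874] [ 0.48580351 -0.31134125  0.10921086]
```

```bash
python3 -m crank '0.02 -0.004 -0.003 0 0 0 0;0.02 0 0 0.012 0 0 0;0.02 0 0 0.012 0 0 0;0.02 0 0 0.012 0 0 0;0.02 0 0 0.012 0 0 0;0.02 0 0 0.012 0 0 0;0.02 0 0 0.012 0 0 0;0.02 0 0 0 0 0 0'
python3 -m crank '0.02 -0.002 0 0 0 0 0;0.02 -0.002 0 0 0 0 0;0.02 -0.002 0 0 0 0 0;0.02 -0.002 0 0 0 0 0;0.02 -0.002 0 0 0 0 0;0.02 -0.002 0 0 0 0 0;0.02 0 0 0 0 0 0;0.02 0 0 0 0 0 0'
python3 -m crank '0.02 -0.002 0 0 0 0 0;0.02 -0.002 0 0 0 0 0;0.02 -0.002 0 0 0 0 0;0.02 -0.002 0 0 0 0 0;0.02 -0.002 0 0 0 0 0;0.02 0 0 0 0 0 0;0.02 0 0 0 0 0 0;0.02 0 0 0 0 0 0'
python3 - <<'E'
from h import *; import pickle
s=telemetry.observe()
R=Ro.from_euler("z",-23.9,degrees=True).as_matrix()[:2,:2]
print("fixture xy",R.T@(s["position"][:2]-[.4243,-.3035]),s["position"],s["force"])
f=cam("wrist"); pickle.dump(f,open("w4.pkl","wb"))
cv2.imwrite("pics/w4.png",f["pixels"][:,:,::-1])
E
```

```text
clock: 10.92
position: [0.4787, -0.3166, 0.0335]
tool_rot: [-3.138, -0.001, 1.155]
force: [0.4, -0.6, -0.2]
grip_width: 0.0199
finger_force: 0.0
clock: 11.58
position: [0.4748, -0.3284, 0.0364]
tool_rot: [3.141, 0.0, 1.154]
force: [0.0, 0.7, -0.8]
grip_width: 0.0201
finger_force: 0.0
clock: 12.25
position: [0.4707, -0.3374, 0.0363]
tool_rot: [-3.141, 0.0, 1.154]
force: [0.8, 0.3, -1.0]
grip_width: 0.02
finger_force: 0.0
fixture xy [ 0.05619315 -0.01219595] [ 0.47073372 -0.33741638  0.03625451] [ 0.75607897  0.25312574 -0.95738183]
```

View pics/w4.png

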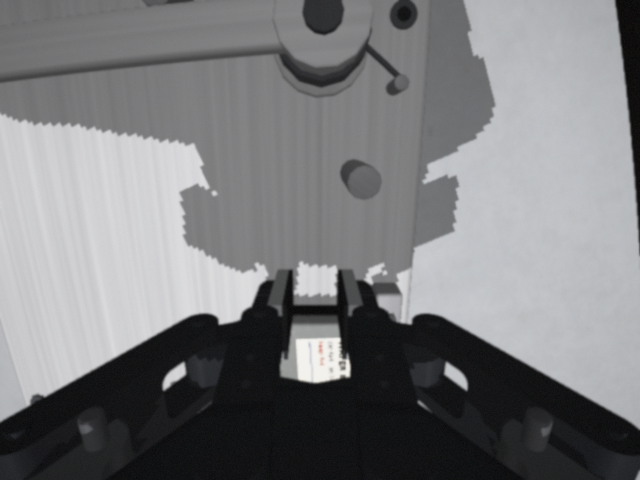

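The box top edge is visible between the fingers at about (318,310), and the fingers are behind its +y face. The friction is too small to register, so I'll keep pushing to the side rail.

```bash
python3 -m crank '0.02 -0.001 0 0 0 0 0;0.02 -0.001 0 0 0 0 0;0.02 0 0 0 0 0 0;0.02 0 0 0 0 0 0;0.02 0 0 0 0 0 0;0.02 0 0 0 0 0 0;0.02 0 0 0 0 0 0;0.02 0 0 0 0 0 0'
python3 -m crank '0.02 -0.001 0 0 0 0 0;0.02 -0.001 0 0 0 0 0;0.02 0 0 0 0 0 0;0.02 0 0 0 0 0 0;0.02 0 0 0 0 0 0;0.02 0 0 0 0 0 0;0.02 0 0 0 0 0 0;0.02 0 0 0 0 0 0'
```

```text
clock: 12.97
position: [0.4701, -0.3391, 0.0363]
tool_rot: [3.142, -0.0, 1.154]
force: [1.0, 2.3, -1.4]
grip_width: 0.0201
finger_force: 0.9
clock: 13.63
position: [0.4701, -0.3393, 0.0363]
tool_rot: [3.142, -0.002, 1.156]
force: [3.1, 11.3, 1.7]
grip_width: 0.0202
finger_force: 5.7
```

```bash
python3 -m crank '0 0.003 0 0 0 0 0;0 0.003 0 0 0 0 0;0 0 0 -0.02 0 0 0;0 0 0 -0.02 0 0 0;0 0 0 -0.02 0 0 0;0 -0.021 -0.025 0 0 0 0;0 -0.021 -0.025 0 0 0 0;0 0 0 0 0 0 0'
python3 -m crank '0 0 0 0.012 0 0 0;0 0 0 0.012 0 0 0;0 0 0 0.012 0 0 0;0 0 0 0.012 0 0 0;0 0 0 0.010 0 0 0;0 0 0 0 0 0 0;0 0 0 0 0 0 0;0 0 0 0 0 0 0'
python3 -m crank '0 0 0.002 0 0 0 0;0 0 0.002 0 0 0 0;0 0 0.002 0 0 0 0;0 0 0.001 0 0 0 0;0 0 0.001 0 0 0 0;0 0 0 0 0 0 0;0 0 0 0 0 0 0;0 0 0 0 0 0 0'
python3 - <<'E'
from h import *; import pickle
s=telemetry.observe()
R=Ro.from_euler("z",-23.9,degrees=True).as_matrix()[:2,:2]
print("fixture xy",R.T@(s["position"][:2]-[.4243,-.3035]),s["position"],s["force"])
E
```

```text
clock: 14.3
position: [0.4029, -0.3563, 0.0962]
tool_rot: [-3.138, 0.003, 1.15]
force: [-1.1, -2.7, -0.3]
grip_width: -0.0001
finger_force: 0.0
clock: 14.97
position: [0.4092, -0.3536, 0.0384]
tool_rot: [3.142, -0.0, 1.155]
force: [0.3, 0.3, 0.2]
grip_width: 0.0003
finger_force: 0.0
clock: 15.63
position: [0.4162, -0.357, 0.0383]
tool_rot: [-3.141, 0.0, 1.154]
force: [0.2, -0.8, -0.1]
grip_width: -0.0001
finger_force: 0.0
fixture xy [ 0.01421282 -0.05217654] [ 0.41615524 -0.35696081  0.0382934 ] [ 0.16172943 -0.82885654 -0.11150861]
```

```bash
python3 -m crank '0 0 0.001 0 0 0 0;0 0 0.001 0 0 0 0;0 0 0.001 0 0 0 0;0 0 0.001 0 0 0 0;0 0 0.001 0 0 0 0;0 0 0 0 0 0 0;0 0 0 0 0 0 0;0 0 0 0 0 0 0'
python3 -m crank '0 0 0.001 0 0 0 0;0 0 0.001 0 0 0 0;0 0 0 0 0 0 0;0 0 0 0 0 0 0;0 0 0 0 0 0 0;0 0 0 0 0 0 0;0 0 0 0 0 0 0;0 0 0 0 0 0 0'
```

```text
clock: 16.3
position: [0.4208, -0.359, 0.0383]
tool_rot: [-3.142, -0.0, 1.154]
force: [0.2, -0.6, -0.1]
grip_width: -0.0
finger_force: 0.0
clock: 16.97
position: [0.4227, -0.3598, 0.0383]
tool_rot: [3.142, -0.0, 1.154]
force: [-0.4, 0.4, -0.7]
grip_width: -0.0001
finger_force: 0.1
```

```bash
python3 -m crank '0 0 0.001 0 0 0 0;0 0 0.001 0 0 0 0;0 0 0 0 0 0 0;0 0 0 0 0 0 0;0 0 0 0 0 0 0;0 0 0 0 0 0 0;0 0 0 0 0 0 0;0 0 0 0 0 0 0'
python3 -m crank '0 0 0.001 0 0 0 0;0 0 0.001 0 0 0 0;0 0 0 0 0 0 0;0 0 0 0 0 0 0;0 0 0 0 0 0 0;0 0 0 0 0 0 0;0 0 0 0 0 0 0;0 0 0 0 0 0 0'
```

```text
clock: 17.63
position: [0.4232, -0.3601, 0.038]
tool_rot: [-3.139, 0.0, 1.154]
force: [-7.0, 4.3, 6.3]
grip_width: -0.0002
finger_force: 5.3
clock: 18.3
position: [0.4236, -0.3603, 0.0379]
tool_rot: [-3.135, 0.0, 1.154]
force: [-15.6, 9.9, 14.4]
grip_width: 0.0001
finger_force: 11.3
```

```bash
python3 -m crank '0 0 -0.004 0 0 0 0;0 0 -0.004 0 0 0 0;0 0 0 -0.02 0 0 0;0 0 0 -0.04 0 0 0;0 0 0 -0.04 0 0 0;0 0 0 -0.04 0 0 0;0 0 0 -0.04 0 0 0;0 0 0 0 0 0 0'
python3 - <<'E'
from h import *; import pickle
s=telemetry.observe(); print(s["position"],s["tool_rot"],s["qd"].max())
f=cam("wrist"); pickle.dump(f,open("w5.pkl","wb"))
P=np.array([[.035,-.075],[.085,-.075],[.085,-.025],[.035,-.025]]); R=Ro.from_euler("z",-23.9,degrees=True).as_matrix()[:2,:2]
q=proj(f,np.c_[P@R.T+[.4243,-.3035],[.028]*4]); print(q)
x0,y0=(q.min(0)-35).astype(int).clip(0); x1,y1=(q.max(0)+35).astype(int); print(x0,y0,x1,y1)
cv2.imwrite("pics/w5.png",cv2.resize(f["pixels"][y0:y1,x0:x1,::-1],None,fx=4,fy=4,interpolation=cv2.INTER_CUBIC))
E
```

```text
clock: 18.97
position: [0.4214, -0.3596, 0.2254]
tool_rot: [3.132, 0.003, 1.154]
force: [1.1, -0.9, 0.6]
grip_width: 0.0002
finger_force: 0.0
[ 0.42140636 -0.3595807   0.22538798] [3.13227652e+00 2.61385299e-03 1.15410349e+00] 0.08230985808888053
[[326.76757022 231.27219384]
 [377.1089524  231.16704324]
 [379.64775517 180.67943216]
 [327.28358065 180.62966428]]
291 145 414 266
```

View pics/w5.png

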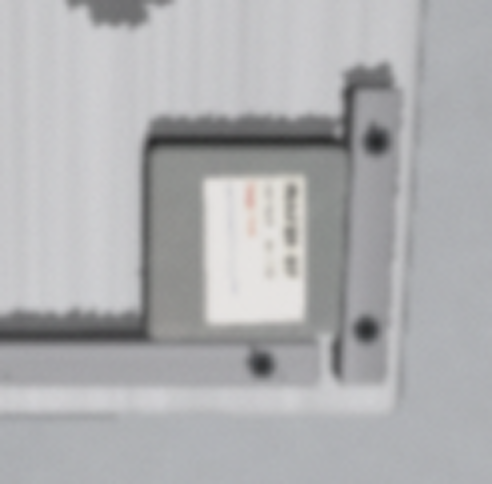

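The crop shows the box flush with both rails: its right edge (345) meets the far rail and its bottom edge (338) meets the side rail, square. Now the knob.

```bash
python3 -m crank '0.06 0 0 0 0 0 7;0.06 0 0 0 0 0 7;0.06 0 0 0 0 0 7;0.06 0 0 0 0 0 7;0.06 0 0 0 0 0 7;0.06 0 0 0 0 0 7;0.06 0 0 0 0 0 7;0.06 0 0 0 0 0 7'
python3 -m crank '0.06 0 0 0 0 0 7;0.06 0 0 0 0 0 7;0.06 0 0 0 0 0 7;0.06 0 0 0 0 0 7;0.06 0 0 0 0 0 6;0.06 0 0 0 0 0 0;0.06 0 0 0 0 0 0;0.06 0 0 0 0 0 0'
python3 -m crank '0.06 -0.0125 -0.0164 0 0 0 0;0.06 -0.0125 -0.0164 0 0 0 0;0.06 -0.0125 -0.0164 0 0 0 0;0.06 -0.0125 -0.0164 0 0 0 0;0.06 -0.0125 -0.0164 0 0 0 0;0.06 -0.0125 -0.0164 0 0 0 0;0.06 -0.0125 -0.0164 0 0 0 0;0.06 -0.0125 -0.0164 0 0 0 0'
python3 -m crank '0.06 0 0 0 0 0 0;0.06 0 0 0 0 0 0;0.06 0 0 0 0 0 0;0.06 0 0 0 0 0 0;0.06 0 0 0 0 0 0;0.06 0 0 0 0 0 0;0.06 0 0 0 0 0 0;0.06 0 0 0 0 0 0'
python3 - <<'E'
from h import *; import pickle
s=telemetry.observe(); print(s["qpos"],s["position"],s["tool_rot"])
f=cam("wrist"); pickle.dump(f,open("w6.pkl","wb"))
q=proj(f,[[.383,-.199,.08]])[0]; print(q)
g=f["pixels"].sum(2); d=f["depth"]
# points at knob-top height, near the expected place
v,u=np.mgrid[:480,:640]; F=f["K"][0,0]
m=(abs(u-q[0])<45)&(abs(v-q[1])<45)&(d>0)
n=cv2.undistortPoints(np.c_[u[m],v[m]].astype(float).reshape(-1,1,2),f["K"],np.array(f["distortion"],float)).reshape(-1,2)
X=(np.c_[n,np.ones(len(n))]*d[m][:,None]-f["t"])@f["R"]
k=(abs(X[:,2]-.08)<.004); print(k.sum(),X[k].mean(0),X[k].min(0),X[k].max(0))
E
```

```text
clock: 19.68
position: [0.4188, -0.3581, 0.2174]
tool_rot: [-3.141, 0.001, 0.171]
force: [-0.0, 0.0, -0.4]
grip_width: 0.0599
finger_force: 0.0
clock: 20.35
position: [0.419, -0.358, 0.2179]
tool_rot: [-3.142, 0.0, -0.412]
force: [0.3, -0.8, 0.2]
grip_width: 0.0598
finger_force: 0.0
clock: 21.02
position: [0.3802, -0.1969, 0.2182]
tool_rot: [3.141, -0.0, -0.414]
force: [0.2, 0.5, -0.0]
grip_width: 0.0603
finger_force: 0.0
clock: 21.68
position: [0.3806, -0.1979, 0.2182]
tool_rot: [-3.142, 0.0, -0.417]
force: [-0.7, -0.4, -0.5]
grip_width: 0.06
finger_force: 0.0
[ 0.52142841  0.26458733 -0.21360195  2.11564268  0.07977147  0.76880713
 -1.72979737] [ 0.38061945 -0.19790857  0.21823383] [-3.14157279e+00  1.10088894e-04 -4.16648082e-01]
[314.87397263 222.50948392]
232 [ 0.38405737 -0.19754824  0.07961488] [ 0.37703358 -0.2040269   0.07621402] [ 0.39052246 -0.19061426  0.08167976]
```

The depth image puts the knob top at (0.384, -0.1975), 14 mm wide and 80 mm high, which matches. Next I descend and grip.

```bash
python3 -m crank '0.06 0.003 0 0.02 0 0 0;0.06 0 0 0.02 0 0 0;0.06 0 0 0.02 0 0 0;0.06 0 0 0.02 0 0 0;0.06 0 0 0.02 0 0 0;0.06 0 0 0.02 0 0 0;0.06 0 0 0.012 0 0 0;0.06 0 0 0.011 0 0 0'
python3 -m crank '0.005 0 0 0 0 0 0;0.005 0 0 0 0 0 0;0.005 0 0 0 0 0 0;0.005 0 0 0 0 0 0;0.005 0 0 0 0 0 0;0.005 0 0 0 0 0 0;0.005 0 0 0 0 0 0;0.005 0 0 0 0 0 0' 50
python3 - <<'E'
from h import *
s=telemetry.observe(); print(s["position"],s["tool_rot"],s["force"],s["grip_width"])
R=Ro.from_euler("z",-23.9,degrees=True).as_matrix()[:2,:2]
p=R.T@(s["position"][:2]-[.4243,-.3035]); print(p,np.linalg.norm(p-[.06,.09]),np.degrees(np.arctan2(*(p-[.06,.09])[::-1])))
E
```

```text
clock: 22.4
position: [0.3831, -0.1988, 0.0742]
tool_rot: [-3.142, 0.001, -0.416]
force: [1.2, 0.6, 0.2]
grip_width: 0.06
finger_force: 0.0
clock: 23.07
position: [0.3838, -0.199, 0.0761]
tool_rot: [-3.141, -0.001, -0.416]
force: [-1.1, 1.9, 5.3]
grip_width: 0.0118
finger_force: 48.7
[ 0.38380257 -0.19897873  0.07611597] [-3.14142769e+00 -1.36285552e-03 -4.16367178e-01] [-1.10346948  1.94577262  5.27585062] 0.011762003526627225
[-0.07937085  0.07915179] 0.1397924070280065 -175.5492410729576
```

Gripped: opening 12 mm, radius 139.8 mm. I'll swing in arcs of 8 × 3.6°, checking the radius each time.

```bash
cat > arc.py <<'E'
from h import *
s=telemetry.observe(); R=Ro.from_euler("z",-23.9,degrees=True).as_matrix()[:2,:2]
p=R.T@(s["position"][:2]-[.4243,-.3035]); r=p-[.06,.09]
print("fix",p,"r",np.linalg.norm(r),"ang",np.degrees(np.arctan2(*r[::-1]))+175.55,"yaw",np.degrees(s["tool_rot"][2])+23.9,"F fix",R.T@s["force"][:2],s["force"][2],"M",s["moment"],"q",s["qpos"].round(2))
E
python3 -m crank '0.005 0.00096 0.00873 0 0 0 -3.6;0.005 0.00096 0.00873 0 0 0 -3.6;0.005 0.00096 0.00873 0 0 0 -3.6;0.005 0.00096 0.00873 0 0 0 -3.6;0.005 0.00096 0.00873 0 0 0 -3.6;0.005 0.00096 0.00873 0 0 0 -3.6;0.005 0.00096 0.00873 0 0 0 -3.6;0.005 0.00096 0.00873 0 0 0 -3.6'; python3 arc.py
```

```text
clock: 23.73
position: [0.3779, -0.2686, 0.0762]
tool_rot: [3.141, -0.002, 0.09]
force: [3.6, 4.3, 1.9]
grip_width: 0.0125
finger_force: 48.7
fix [-0.05651401  0.01312604] r 0.13958911273207447 ang 28.966150179638674 yaw 29.028378304993204 F fix [1.54387177 5.41439428] 1.9246165978734706 M [ 0.95480465 -0.74948556  0.03658695] q [ 0.72  0.58 -0.3   2.13  0.36  0.48 -1.33]
```

Right on the arc. I'll run the second arc and part of the third.

```bash
python3 -m crank '0.005 0.00096 0.00873 0 0 0 -3.6;0.005 0.00096 0.00873 0 0 0 -3.6;0.005 0.00096 0.00873 0 0 0 -3.6;0.005 0.00096 0.00873 0 0 0 -3.6;0.005 0.00096 0.00873 0 0 0 -3.6;0.005 0.00096 0.00873 0 0 0 -3.6;0.005 0.00096 0.00873 0 0 0 -3.6;0.005 0.00096 0.00873 0 0 0 -3.6'; python3 arc.py
python3 -m crank '0.005 0.00096 0.00873 0 0 0 -3.6;0.005 0.00096 0.00873 0 0 0 -3.6;0.005 0.00096 0.00873 0 0 0 -3.6;0.005 0.00096 0.00873 0 0 0 -3.6;0.005 0.00096 0.00873 0 0 0 -3.6;0.005 0.00096 0.00873 0 0 0 -3.6;0.005 0 0 0 0 0 0;0.005 0 0 0 0 0 0'; python3 arc.py
```

```text
clock: 24.4
position: [0.4063, -0.3315, 0.0762]
tool_rot: [3.141, -0.001, 0.593]
force: [3.3, 9.9, 2.9]
grip_width: 0.0123
finger_force: 48.9
fix [-0.00506857 -0.03287933] r 0.13904404870554418 ang 57.6473355238289 yaw 57.8515923826894 F fix [-1.02442397 10.36894775] 2.9165666629906615 M [ 2.16795651 -0.71694073  0.09822882] q [ 0.9   0.66 -0.45  1.97  0.48  0.61 -0.84]
clock: 25.07
position: [0.4457, -0.3651, 0.0761]
tool_rot: [3.142, -0.001, 0.967]
force: [-0.3, 9.9, 8.1]
grip_width: 0.0122
finger_force: 49.4
fix [ 0.04450412 -0.04768702] r 0.1385562607637035 ang 79.12871233181808 yaw 79.30475872504456 F fix [-4.28564194  8.89785696] 8.148551264018707 M [2.19320019 0.22003966 0.04645874] q [ 0.97  0.74 -0.55  1.83  0.55  0.73 -0.5 ]
```

```bash
python3 -m crank '0.005 0.0018 0.00873 0 0 0 -3.6;0.005 0.0013 0.0065 0 0 0 -2.7;0.005 0.0001 0.001 0 0 0 0;0.005 0 0 0 0 0 0;0.005 0 0 0 0 0 0;0.005 0 0 0 0 0 0;0.005 0 0 0 0 0 0;0.005 0 0 0 0 0 0' 60; python3 arc.py
python3 -m crank '0.005 0.0001 0.001 0 0 0 0;0.005 0.0001 0.001 0 0 0 0;0.005 0 0 0 0 0 0;0.005 0 0 0 0 0 0;0.005 0 0 0 0 0 0;0.005 0 0 0 0 0 0;0.005 0 0 0 0 0 0;0.005 0 0 0 0 0 0'; python3 arc.py
```

```text
clock: 25.73
position: [0.459, -0.3717, 0.0761]
tool_rot: [-3.139, 0.001, 1.076]
force: [-10.2, 8.4, 14.3]
grip_width: 0.0114
finger_force: 59.8
fix [ 0.05933876 -0.04830525] r 0.13830683156040022 ang 85.2760703089779 yaw 85.52710848298682 F fix [-12.7779216    3.57479727] 14.270345109009314 M [1.82498243 2.29223801 0.01263758] q [ 0.97  0.76 -0.57  1.79  0.57  0.76 -0.4 ]
clock: 26.4
position: [0.4597, -0.372, 0.076]
tool_rot: [-3.136, 0.001, 1.076]
force: [-20.2, 13.0, 20.7]
grip_width: 0.0119
finger_force: 60.9
fix [ 0.06012595 -0.04830761] r 0.1383076665036878 ang 85.60217727053372 yaw 85.52241607795322 F fix [-23.71749461   3.75308242] 20.71381745235723 M [2.72425668 4.01005178 0.01997014] q [ 0.97  0.76 -0.57  1.79  0.57  0.77 -0.4 ]
```

The force jumped to 24 N at 85.6–86°, so the arm is on its stop at 1.5 rad. One last look.

```bash
python3 - <<'E'
from h import *
t=cam("top")["pixels"][140:340,180:450,::-1]; s=cam("side")["pixels"][170:370,180:450,::-1]
cv2.imwrite("pics/fin.png",cv2.resize(np.vstack([t,s]),None,fx=1.5,fy=1.5,interpolation=cv2.INTER_CUBIC) if 0 else cv2.resize(np.hstack([t,s]),(800,296),interpolation=cv2.INTER_CUBIC))
E
python3 -m crank '0.005 0 0 0 0 0 0;0.005 0 0 0 0 0 0;0.005 0 0 0 0 0 0;0.005 0 0 0 0 0 0;0.005 0 0 0 0 0 0;0.005 0 0 0 0 0 0;0.005 0 0 0 0 0 0;0.005 0 0 0 0 0 0'; python3 arc.py
```

```text
clock: 27.17
position: [0.4597, -0.3721, 0.076]
tool_rot: [-3.136, 0.001, 1.075]
force: [-19.9, 13.1, 20.7]
grip_width: 0.0117
finger_force: 60.9
fix [ 0.06011643 -0.04834438] r 0.13834442461860424 ang 85.59821968752428 yaw 85.51706793490413 F fix [-23.46356408   3.91171133] 20.738436219539203 M [ 2.72945133e+00  4.03427233e+00 -3.19077740e-03] q [ 0.97  0.76 -0.57  1.79  0.57  0.77 -0.4 ]
```

View pics/fin.png

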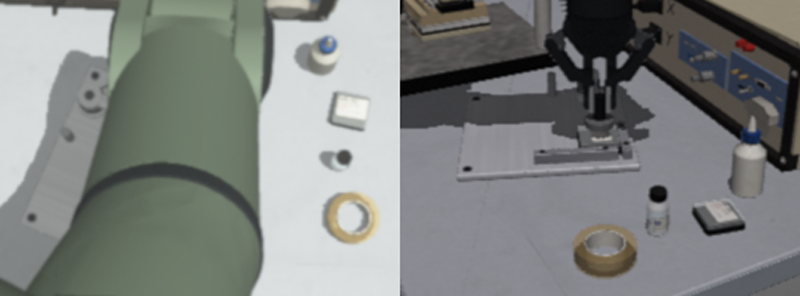

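The side half shows the gripper holding the knob at about (600,115), with the head over the box behind the rail. All four bystanders are still in place and the push is steady, so I'm handing in.

```bash
python3 -c "from workcell import bot; print(bot.job_done())"
```

```text
the job is handed in; nothing more can be done
None
```

The job is handed in at about 27 s: the box sits square against both rails, the reader arm is held against its stop at about 86° (1.5 rad) with the fingers still on the knob, and the bystanders look untouched in the last picture.

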